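# Scrub out the cup and hold the dust box's lid at its mark

## Robot

A 6-joint arm with a two-finger parallel gripper is mounted at the origin on the work surface. World frame = base frame: x ahead of the robot, y to its left, z up, the work surface at z = 0. Lengths are in m, angles in rad, forces in N, time in s.
With the tool pointing down it reaches from about 0.35 to 0.775 m from the base axis. Payload 5.5 kg.
Tool frame: the origin (TCP) lies at the very end of the fingers, on their centre line; the grasp point (between the pads) lies 19 mm behind it; z points along the fingers, y is the line along which they close (so a half turn about z gives the same grasp; the last joint's range is limited). The gripper opens to 85 mm and grips with 20 to 120 N. Pads are 22 mm wide; open, the fingers measure 114 mm over their backs; the gripper's body (76 mm by 85 mm) begins 54 mm behind the grasp point. The pads swing forward as they close: fully open they stand 13 mm farther back than shut.
Start: joints at [-1.433, 0.313, 0.046, 1.304, 0, 1.431], TCP at [0.158, -0.553, 0.194] pointing down, gripper open.
Joint ranges: [-2.76, 2.76], [-0.86, 1.69], [-1.03, 1.26], [-2.2, 2.34], [-1.47, 1.5], [-3.14, 3.14]. Speed limits (rad/s): [2.57, 2.57, 3.14, 3.14, 3.14, 3.14].

## Interface

Orientations are given as a unit quaternion [w, x, y, z].
In Python, from workcell import env, cams, ticket, spotter gives the robot as it stands.
- The arm moves only by the tool jog_arm, never from a script. Its argument "increments" is a list that holds one entry, the list of rows, each a list of 7 numbers: the shift along the tool's x, y, z in units of 0.25 m (1.0 is 0.25 m), then the turn, a rotation vector about the tool's x, y, z in units of 180 degrees (1.0 is 180 degrees), then the closure in counts, from 0 (fully open) to 255 (shut). A call has 1 to 20 rows; each row shifts and turns the commanded pose from where the row before left it, along the tool's axes as they then stand; what a row does not reach is not made up. A row lasts 1/10 s, in which the tool goes at most 50 mm and 8.59 degrees, less where a joint would pass 70% of its speed; a pose out of reach is approached as far as the arm can. A call with a number of a shift or a turn outside -1 to 1 is refused whole. A call with a gripper value outside its range is refused whole. The fingers move at their own pace and stop on an object; "force" is the grip in N (left out, the last holds). Time passes only in rows, so rows that do not move let the fingers close. It gives the time, the measured TCP pose, the force, the opening and the grip force at its end, in the units of the state.
- env.get_state(): the state, without advancing time (a new reading comes with each control period).
- cams.read_camera(name): name is "scene" or "top"; returns a dict with "pixels" (420x560x3 uint8, red, green, blue), "fx", "fy", "cx", "cy" (pixels), "xyz" and "attitude" of the camera in the world. Camera axes: x right, y down, z forward; pixel columns grow to the right and rows downward; lengths in m; the calibration is good to about 2 mm. A picture is of the moment at which its call begins. There is no depth.
- ticket.hand_in(): hands the job in; it is judged then, once.
Trained networks look in the newest picture that a camera, given by its name, has taken for a name from the list of things; names that differ only in an ending like _2 or _b are one class to them, and where a whole thing is asked for, a point or a joint stands for the part that bears it (a point fixed in the world has none). Each returns a list of dicts, best first, with "conf" (0 to 1); they miss things now and then, are a little off and sometimes report something else, mostly with a low value. They report only what shows in the picture. A call takes as long as a camera call. They do not tell look-alikes from the thing itself.
- spotter.find_in(target, camera): "uv" ([column, row] in pixels, amid what is visible of it).
- spotter.cut_out(target, camera): "region" (420x560 bool, what is visible of it) and "uv" ([column, row] in pixels, amid what is visible of it).
- spotter.landmark_of(target, camera): "uv" ([column, row] in pixels: a listed point, or the origin of a listed thing).
The state is a dict: "clock": time; "joint_pos": joint angles; "qvel": joint speeds; "tau": joint torques, N m; "tcp_pos": TCP position; "orientation": TCP orientation; "wrist_force": force on the tool from outside, world axes, zero at the start; "ft_torque": the same for the moment, N m; "finger_gap": finger opening in m; "grip_force": force on a finger pad.
Only numpy, scipy, OpenCV 4.12 (cv2) and the standard library are available. Lean on these libraries where they do the work, as an engineer would, in place of code of your own. Each camera call takes 0.05 s, during which the arm holds its last target. There are 200 camera calls.

## Task

Loosen the sanding dust in the turned wooden cup with the round bristle brush: make two strokes in the cup, each right down to its floor and then up by at least half its depth, and stand the brush back in the hole of its wooden block. Then lift the sprung lid of the dust-extraction box by its handle until the lid's pointer lines up with the index arm set on the quadrant, and finish there with the gripper still holding the lid steady, so that a workmate can tip the cup out under it. Leave the cup standing where it is, do not shift the index arm, and do not disturb the other things on the bench.

Things in the scene. Friction and masses are not known exactly. Their poses are not given: they have to be found in the camera images.
- brush_grip (a point): Middle of the brush's handle. Round bristle brush standing upright, bristles down, in the hole of its wooden block: 212 mm long; bristle head 47 mm wide (soft outside a stiff core 36 mm wide) over the lowest 87 mm, thin steel stem 8 mm wide, then a straight round wooden handle 22 mm wide from 120 to 210 mm above the lower end. This point is on the axis, 165 mm above the lower end; z runs up the handle. Mass about 0.1 kg.
- brush_tip (a point): Lower (bristle) end of the brush, on its axis, 165 mm below brush_grip; z runs up along the brush.
- stand_in (a point): Centre of the flat floor of the hole in the brush's block: a wooden block 95 x 95 mm and 80 mm high, fixed to the bench, with one round upright hole 54 mm wide and 70 mm deep, edge chamfered 4 mm. This point is 10 mm above the bench, and the brush stands on it.
- cup_in (a point): Centre of the cup's inner floor, 10 mm above the bench, z up along the cup's axis; the rim is 95 mm above this point. The bore is 52 mm wide at the floor, 64 mm at the rim.
- cup_center (a point): Middle of the loose turned wooden cup, half-way up: no handle, outside 68 mm wide at the foot and 80 mm at the rim, 105 mm high, wall 8 mm, about 0.24 kg; empty as far as the gripper feels. It stands upright on the bench.
- lid_handle (a point): Middle of the round steel bow-handle bar on top of the lid of the dust-extraction box: bar 12 mm thick, about 116 mm free length between its posts, parallel to the hinge, its axis 43 mm above the lid's top face and 55 mm behind the lid's front edge. Axes turn with the lid: y along the bar, x across it towards the hinge, z away from the lid's top face. The bar can turn between the finger pads.
- lid_hinge (a point): Middle of the lid's hinge axis, on the far upper edge of the box, 134 mm above the bench. y along the axis, x horizontally away from the box's front. In this frame the handle's middle is at (-215, 0, 49) mm with the lid shut. The box is a grey sheet-steel bin 260 mm deep, 280 mm wide and 130 mm high fixed to the bench, with a fan on its back and the quadrant scale on its left (+y) side; the quadrant reaches up to 160 mm above the hinge.
- lid (a joint): Angle of the lid, rad: 0 shut, grows as its front edge rises, stop at 1.3. A spring and its own weight (about 0.8 kg) shut it: at the handle it takes about 7 N near shut and 10 N square to the lid at 0.75 rad (17 N if pulled straight up there), and it falls shut when let go.
- index (a joint): Angle, rad, at which the index arm is clamped: the mark. The lid's pointer lines up with it when lid has the same value. The arm is a dark steel bar 10 mm wide and 211 mm long with a tab at its end turned outward, turning about the lid's own hinge line beside the quadrant, with a thumb screw; set somewhere between 0.42 and 0.78.
- index_tip (a point): Free end of the index arm, 210 mm from the hinge axis and 161 mm to the left (+y) of lid_hinge; x along the arm towards the hinge.
- toy_truck: Bystander: plain wooden toy truck 120 mm long.
- paint_jar: Bystander: glass paint jar, 56 mm wide, 70 mm high.
- glue_bottle: Bystander: white glue bottle, 52 mm wide, 150 mm high.
- wheel_stack: Bystander: stack of wooden toy wheels, 52 mm wide, 38 mm high.
- sanding_block: Bystander: cork sanding block 100 x 60 x 32 mm.
- toy_drum: Bystander: small wooden toy drum, 72 mm wide, 55 mm high.
- screwdriver: Bystander: screwdriver lying on the bench.
Not all that is in view belongs to the job. What is shaped like the part that bears brush_grip but black, blue or turquoise is not meant.

How it is judged:
On the way, in this order (a step that is already met when the one before it is completed fails the run):
1. the held brush is down at the cup's floor (horizontal distance between brush_tip and cup_in below 0.03 m and contact force between the fingers and brush above 0.5 N and z of brush_tip in the frame of cup_in below 0.02 m), for 0.05 s.
2. it is drawn up by half the cup's depth (horizontal distance between brush_tip and cup_in below 0.03 m and contact force between the fingers and brush above 0.5 N and z of brush_tip in the frame of cup_in above 0.04 m), for 0.05 s.
3. down at the floor again (all of step 1), for 0.05 s.
4. drawn up again (all of step 2), for 0.05 s.
5. the brush stands in its block, let go, and the cup stands (horizontal distance between brush_tip and stand_in below 0.03 m and z of brush_tip in the frame of stand_in below 0.015 m and angle between brush_tip's own z axis and vertical below 0.35 rad and contact force between the fingers and brush below 0.1 N and angle between cup_center's own z axis and vertical below 0.1 rad and height (world z) of cup_center below 0.06 m and distance of cup_center from where it was at the start of the episode below 0.06 m), for 0.2 s.
At the end, for the whole second after the job is handed in: Fingers hold the lid (over 2 N) at rest within 0.07 rad of the index arm, nothing else propping it; the brush stands released in its block (end within 15 mm of the hole's floor, 30 mm of its axis, lean under 0.35 rad); the cup stands upright within 60 mm of its start (all of step 5 and angle between the x axis of lid_handle and the x axis of index_tip, either way round below 0.07 rad and velocity of joint lid between -0.05 and 0.05 rad/s and contact force between the fingers and lid above 2 N and contact force between lid and cup below 0.1 N and contact force between lid and brush below 0.1 N and contact force between lid and toy_truck below 0.1 N and contact force between lid and paint_jar below 0.1 N and contact force between lid and glue_bottle below 0.1 N and contact force between lid and wheel_stack below 0.1 N and contact force between lid and sanding_block below 0.1 N and contact force between lid and toy_drum below 0.1 N and contact force between lid and screwdriver below 0.1 N); the arm keeps its last pose, push and grip.
It fails at once if the cup is tipped over (angle between cup_center's own z axis and vertical above 0.5 rad).
It fails at once if the index arm is shifted (distance of index_tip from where it was at the start of the episode above 0.01 m).
It fails at once if a bystander is pushed away (more than 40 mm) (distance of any of toy_truck, paint_jar, glue_bottle, wheel_stack, sanding_block, toy_drum, screwdriver from where it was at the start of the episode above 0.04 m).
It also fails if it takes over 58 s, if anything falls off the work surface, if the arm or the gripper's body presses on something with over 40 N, if the wrist force passes 120 N, or if a joint passes its speed limit or range.

## Working session

There is one attempt and no reset: what is moved stays moved. The work goes in short steps, Python scripts to look and compute and a tool call to move; the robot and the scene stay as the last step left them, time stands still between calls to the robot, and variables do not carry over. Pictures are saved under pics/ and viewed, at most 10 in all, crops included, and the job is handed in when it is done.

Besides the shell and the picture viewer there is one more tool, called after "Emit:" as name(argument=value, ...), one argument or row to a line, values as JSON. jog_arm: Moves the arm, as the interface text tells. Shifts and turns lie within -1 to 1; 1 stands for 0.25 m of shift or 180 degrees of turn. Its arguments: {"type":"object","properties":{"increments":{"type":"array"},"force":{"type":"number"}},"required":["increments"]}

```bash
mkdir -p pics; cat > h.py <<'E'
import numpy as np, cv2
from scipy.spatial.transform import Rotation as R
from workcell import env, cams, ticket, spotter
def shot(n,fn=None):
    c=cams.read_camera(n)
    if fn: cv2.imwrite('pics/'+fn,c['pixels'][:,:,::-1])
    return c
def rot(q): q=np.array(q); return R.from_quat([q[1],q[2],q[3],q[0]]).as_matrix()
def cR(c):
    a=np.array(c['attitude']); return a if a.shape==(3,3) else rot(a)
def ray(c,uv):
    d=cR(c)@np.array([(uv[0]-c['cx'])/c['fx'],(uv[1]-c['cy'])/c['fy'],1]); return np.array(c['xyz']),d/np.linalg.norm(d)
def onz(c,uv,z):
    o,d=ray(c,uv); return o+d*(z-o[2])/d[2]
def tri(rs):
    A=sum(np.eye(3)-np.outer(d,d) for o,d in rs); b=sum((np.eye(3)-np.outer(d,d))@o for o,d in rs)
    p=np.linalg.solve(A,b); return p,max(np.linalg.norm((np.eye(3)-np.outer(d,d))@(p-o)) for o,d in rs)
def proj(c,p):
    q=cR(c).T@(np.array(p)-c['xyz']); return np.array([c['fx']*q[0]/q[2]+c['cx'],c['fy']*q[1]/q[2]+c['cy']])
E
python3 - <<'E'
from h import *
C={n:shot(n,n+'0.png') for n in('scene','top')}
for n in C: print(n,C[n]['xyz'],np.round(cR(C[n]),3).tolist(),C[n]['fx'])
for t in ['brush_grip','brush_tip','stand_in','cup_in','cup_center','lid_handle','lid_hinge','index_tip']:
    r={n:spotter.landmark_of(t,n)[:3] for n in C}
    for n in C: print(t,n,[(np.round(x['uv'],1).tolist(),round(x['conf'],2)) for x in r[n]])
    for a in r['scene']:
        for b in r['top']:
            p,e=tri([ray(C['scene'],a['uv']),ray(C['top'],b['uv'])])
            if e<.015: print('   ',np.round(p,4),round(e,4))
E
```

```text
scene [ 1.10879526 -1.09644648  1.17726009] [[0.879, 0.31, -0.362], [0.476, -0.57, 0.67], [0.001, -0.761, -0.649]] 513.9037374143219
top [0.2322981  0.01712226 1.59057995] [[0.008, -0.984, 0.176], [-1.0, -0.011, -0.019], [0.02, -0.176, -0.984]] 514.5335242394128
brush_grip scene [([268.6, 230.5], 0.84), ([240.1, 194.8], 0.81), ([213.2, 196.6], 0.75)]
brush_grip top [([317.8, 255.2], 0.69), ([301.2, 193.2], 0.62), ([300.7, 230.2], 0.56)]
    [ 0.5439 -0.0736  0.0934] 0.0096
    [ 0.4279 -0.0623  0.1805] 0.0008
    [ 0.3595 -0.1092  0.1802] 0.0005
brush_tip scene [([268.4, 271.6], 0.89), ([243.8, 236.2], 0.82), ([270.6, 250.9], 0.7)]
brush_tip top [([294.4, 236.7], 0.83), ([297.1, 204.2], 0.73), ([211.3, 205.9], 0.66)]
    [ 0.5441 -0.0724 -0.0939] 0.0124
    [ 0.4308 -0.0541 -0.0006] 0.003
    [ 0.5364 -0.0624 -0.0115] 0.0025
stand_in scene [([233.5, 257.9], 0.97)]
stand_in top [([332.5, 227.4], 0.64)]
    [ 0.4609 -0.1699  0.0157] 0.0005
cup_in scene [([213.7, 311.6], 0.73)]
cup_in top [([395.5, 209.2], 0.66)]
    [ 0.5208 -0.37    0.0094] 0.0017
cup_center scene [([212.1, 306.8], 0.74)]
cup_center top [([399.4, 206.8], 0.77)]
    [ 0.5226 -0.3757  0.0382] 0.0023
lid_handle scene [([301.0, 159.0], 0.95)]
lid_handle top [([208.2, 205.3], 0.91)]
    [0.5013 0.1995 0.1766] 0.0056
lid_hinge scene [([360.5, 184.4], 0.67), ([297.8, 156.1], 0.56)]
lid_hinge top [([201.3, 137.5], 0.74)]
    [0.7122 0.2313 0.1253] 0.0026
index_tip scene [([330.2, 116.6], 0.62)]
index_tip top [([339.1, 218.8], 0.51), ([140.9, 183.4], 0.45)]
    [0.5358 0.3627 0.2673] 0.0
```

View pics/scene0.png

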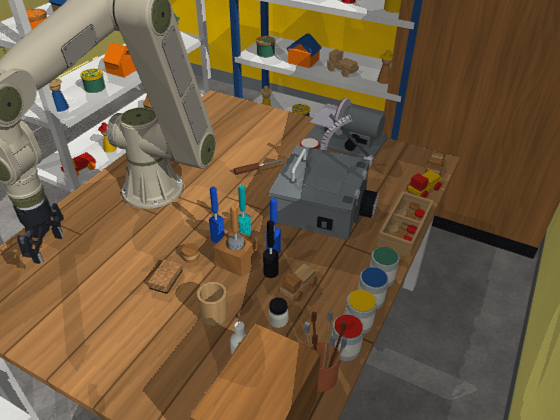

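View pics/top0.png

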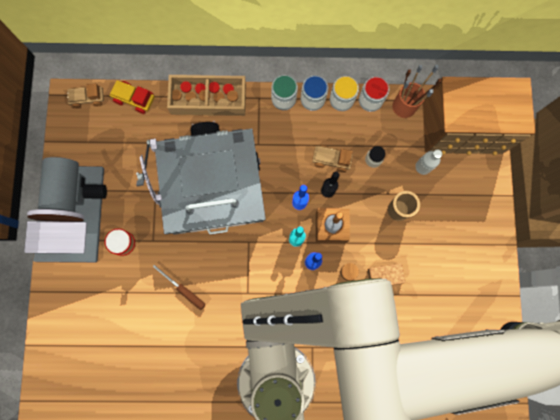

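The scene shows the orange-handled brush in its block at scene (234,225) / top (337,222), with blue, turquoise and black look-alikes round it. The cup is at scene (212,300) / top (405,205). The box's handle is at scene (300,160) / top (212,205), and the index arm and quadrant are at top (145,180). I'll look closer at both areas.

```bash
python3 - <<'E'
from h import *
a=cv2.imread('pics/scene0.png');b=cv2.imread('pics/top0.png')
def cr(im,x,y,w,h): return cv2.resize(im[y:y+h,x:x+w],(400,300),interpolation=cv2.INTER_CUBIC)
cv2.imwrite('pics/crops.png',np.vstack([np.hstack([cr(a,180,175,120,90),cr(a,260,80,140,105)]),np.hstack([cr(b,280,170,120,90),cr(b,120,120,160,120)])]))
C={n:shot(n) for n in('scene','top')}
for t in ['brush_grip','lid_handle','cup_center','index_tip']:
  for n in C:
    for x in spotter.cut_out(t,n)[:6]:
        v,u=np.where(x['region']); print(t,n,round(x['conf'],2),np.round(x['uv'],1),u.min(),u.max(),v.min(),v.max(),len(u))
for t in ['toy_truck','paint_jar','glue_bottle','wheel_stack','sanding_block','toy_drum','screwdriver']:
  for x in spotter.find_in(t,'top')[:1]: print(t,round(x['conf'],2),np.round(onz(C['top'],x['uv'],.03),3))
E
```

```text
brush_grip scene 0.8 [242.3 213.4] 238 251 185 234 420
brush_grip scene 0.79 [275.9 227.5] 266 280 198 252 308
brush_grip scene 0.75 [270.5 252.1] 263 278 220 276 616
brush_grip scene 0.74 [216.4 222.8] 209 224 187 242 520
brush_grip scene 0.69 [235.8 236.5] 229 243 207 249 379
brush_grip scene 0.55 [161.9 274. ] 148 182 259 293 734
brush_grip top 0.75 [314.  261.3] 305 321 253 269 228
brush_grip top 0.75 [300.2 200.9] 292 308 185 210 308
brush_grip top 0.6 [334.4 225.3] 323 342 212 233 305
brush_grip top 0.54 [328.  184.5] 319 339 172 198 351
brush_grip top 0.52 [297. 234.] 289 304 227 246 261
lid_handle scene 0.71 [322.  176.5] 269 368 146 212 4466
lid_handle top 0.61 [208.2 182.6] 155 263 129 235 9419
cup_center scene 0.6 [210.6 304.2] 197 227 281 325 1144
cup_center top 0.78 [399.6 206.2] 387 418 191 220 700
index_tip scene 0.55 [358.6 147.1] 331 367 115 154 57
index_tip scene 0.2 [211.2 304.8] 197 226 282 325 1124
index_tip top 0.53 [142.7 177.2] 136 149 141 185 153
toy_truck 0.63 [ 0.694 -0.177  0.03 ]
paint_jar 0.87 [ 0.684 -0.298  0.03 ]
glue_bottle 0.79 [ 0.671 -0.476  0.03 ]
wheel_stack 0.76 [ 0.321 -0.203  0.03 ]
sanding_block 0.83 [ 0.325 -0.334  0.03 ]
toy_drum 0.98 [0.416 0.488 0.03 ]
screwdriver 0.54 [0.249 0.259 0.03 ]
```

View pics/crops.png

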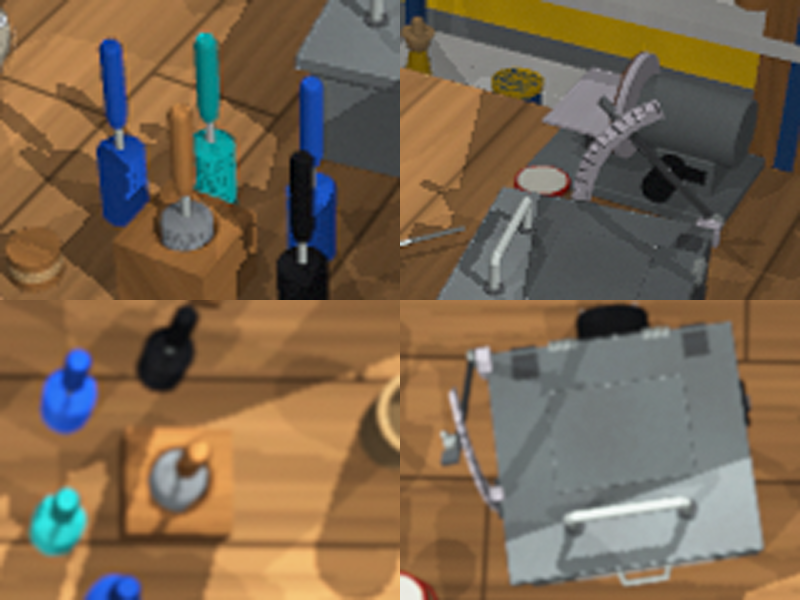

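The crops show the orange handle from about scene (234,207) to (235,233), with its top at about (341,214) in the top view. The handle bar runs from (189,209) to (235,203) in top. The index arm's tip is at scene (332,115) / top (140,178).

```bash
cat >> h.py <<'E'
def boxpts(x,y,yaw,ia,li=0.):
    Rz=R.from_euler('z',yaw).as_matrix(); H=np.array([x,y,.134])
    f=lambda p:H+Rz@np.array(p)
    lid=lambda p:f(R.from_euler('y',li).as_matrix()@np.array(p))
    return f,lid
E
python3 - <<'E'
from h import *
from scipy.optimize import least_squares
S,T=shot('scene'),shot('top')
# brush
print('brush top', np.round(onz(T,[341,214.5],.222),4), np.round(onz(S,[234,208],.222),4), tri([ray(S,[234.2,207.5]),ray(T,[341,214.5])]))
print('bristle', np.round(onz(T,[334,224],.09),4))
# segmentation of orange handle axis
for cam,roi in((S,(226,200,18,40)),(T,(328,205,22,30))):
    x,y,w,h=roi;p=cam['pixels'][y:y+h,x:x+w]; hsv=cv2.cvtColor(p,cv2.COLOR_RGB2HSV)
# cup: rim outlines in both
for n,c in(('scene',S),('top',T)):
    for k in spotter.cut_out('cup_center',n)[:1]:
        m=k['region'].astype(np.uint8); 
        def err(p):
            pts=[]
            for z,r in((0,.034),(.105,.040)):
                for t in np.linspace(0,2*np.pi,48): pts.append(proj(c,[p[0]+r*np.cos(t),p[1]+r*np.sin(t),z]))
            im=np.zeros(m.shape,np.uint8);cv2.fillConvexPoly(im,cv2.convexHull(np.float32(pts*1)).round().astype(np.int32),1)
            return (im!=m).sum()
        g=[(err((x,y)),x,y) for x in np.arange(.49,.56,.002) for y in np.arange(-.41,-.34,.002)]
        g.sort(); b=[q for q in g if q[0]<=g[0][0]+8]; print('cup',n,g[0],np.mean(b,0))
# box fit
obs=[('h+',T,[189.2,208.8]),('h-',T,[234.8,202.8]),('hm',S,[301,159]),('hm',T,[208.2,205.3]),('it',S,[331.8,115]),('it',T,[140,178]),('hs',T,[154,143]),('hs',S,[368.5,158])]
def pt(k,p):
    f,_=boxpts(*p[:4])
    return {'h+':lambda:f([-.215,.055,.049]),'h-':lambda:f([-.215,-.055,.049]),'hm':lambda:f([-.215,0,.049]),'hs':lambda:f([0,.161,0]),'it':lambda:f([-.21*np.cos(p[3]),.161,.21*np.sin(p[3])])}[k]()
r=least_squares(lambda p:np.concatenate([proj(c,pt(k,p))-uv for k,c,uv in obs]),[.71,.22,.1,.6],loss='soft_l1')
print(r.x,np.round(r.fun.reshape(-1,2),1).tolist()); print(pt('hm',r.x),pt('it',r.x))
print(env.get_state())
E
```

```text
brush top [ 0.4668 -0.1685  0.222 ] [ 0.4718 -0.1657  0.222 ] (array([ 0.46926426, -0.16648589,  0.22287348]), np.float64(0.003199590984189204))
bristle [ 0.4607 -0.1653  0.09  ]
cup scene (np.int64(94), np.float64(0.524), np.float64(-0.37599999999999995)) [97.33333333  0.52533333 -0.376     ]
cup top (np.int64(45), np.float64(0.52), np.float64(-0.37399999999999994)) [45.     0.52  -0.374]
[0.70859041 0.21660465 0.11896593 0.80122137] [[0.8, -1.3], [-5.3, 0.5], [-4.3, -0.4], [1.6, 0.1], [0.6, -1.8], [0.8, 0.7], [-3.5, -0.5], [0.6, 0.6]]
[0.49511005 0.19108727 0.183     ] [0.54439056 0.35912385 0.28482336]
{'clock': 1.95, 'joint_pos': array([-1.43257257e+00,  3.13203093e-01,  4.61150711e-02,  1.30360507e+00,
       -1.17438659e-05,  1.43119804e+00]), 'qvel': array([ 0.00052718,  0.00056419,  0.000533  , -0.00014281, -0.00115942,
       -0.0006644 ]), 'tau': array([-4.54431838e-04, -4.80450797e+01,  2.98808795e+01,  3.85894664e-04,
       -2.14909664e-04, -2.05419997e-05]), 'tcp_pos': array([ 0.15769525, -0.55300436,  0.1935276 ]), 'orientation': array([ 5.16116351e-05,  9.90367367e-01,  1.38464711e-01, -5.90740517e-06]), 'wrist_force': array([0.01909066, 0.48260367, 0.00422636]), 'ft_torque': array([0.01094057, 0.0038317 , 0.06638083]), 'grip_force': 0.0, 'finger_gap': 0.08561930881144456}
```

Emit:
jog_arm(
  increments=[
    [[0, 0, -0.0471, 0, 0, -0.04573, 0], [0, 0, -0.0471, 0, 0, -0.04573, 0], [0, 0, -0.0471, 0, 0, -0.04573, 0], [0, 0, -0.0471, 0, 0, -0.04573, 0], [0, 0, -0.0471, 0, 0, -0.04573, 0], [0, 0, -0.0471, 0, 0, -0.04573, 0], [0, 0, -0.0471, 0, 0, -0.04573, 0], [0, 0, -0.0471, 0, 0, -0.04573, 0], [0, 0, -0.0471, 0, 0, -0.04573, 0], [0.14, 0.1124, 0, 0, 0, 0, 0], [0.14, 0.1124, 0, 0, 0, 0, 0], [0.14, 0.1124, 0, 0, 0, 0, 0], [0.14, 0.1124, 0, 0, 0, 0, 0], [0.14, 0.1124, 0, 0, 0, 0, 0], [0.14, 0.1124, 0, 0, 0, 0, 0], [0.14, 0.1124, 0, 0, 0, 0, 0], [0.14, 0.1124, 0, 0, 0, 0, 0], [0.14, 0.1124, 0, 0, 0, 0, 0], [0.14, 0.1124, 0, 0, 0, 0, 0], [0.14, 0.1124, 0, 0, 0, 0, 0]],
  ],
  force=40,
)

```text
clock: 3.95
tcp_pos: [0.4677, -0.1664, 0.2997]
orientation: [0.0, 0.707, 0.707, 0.0]
wrist_force: [0.1, -0.5, 0.6]
finger_gap: 0.0855
grip_force: 0.0
```

```bash
python3 - <<'E'
from h import *
S,T=shot('scene'),shot('top'); p=env.get_state()['tcp_pos']
im=S['pixels'][:,:,::-1].copy(); 
print(proj(S,[p[0],p[1],.222]),proj(S,[p[0],p[1],.13]))
cv2.imwrite('pics/s1.png',np.hstack([cv2.resize(im[150:270,180:300],(400,400),interpolation=2),cv2.resize(T['pixels'][170:270,280:380,::-1],(400,400),interpolation=2)]))
E
```

```text
[233.56104166 207.36860001] [235.13807572 230.84352278]
```

View pics/s1.png

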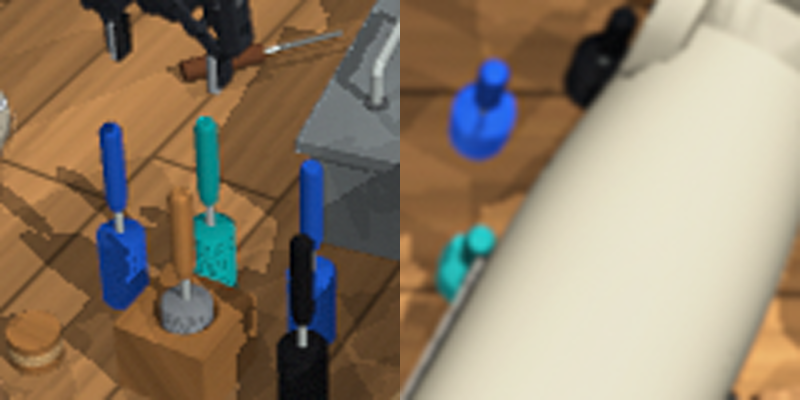

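The handle top at scene (234,207) matches the TCP axis projection (233.6,207.4). I'll go down and grip.

Emit:
jog_arm(
  increments=[
    [[0, 0, 0.112, 0, 0, 0, 0], [0, 0, 0.112, 0, 0, 0, 0], [0, 0, 0.112, 0, 0, 0, 0], [0, 0, 0.112, 0, 0, 0, 0], [0, 0, 0.112, 0, 0, 0, 0], [0, 0, 0, 0, 0, 0, 255], [0, 0, 0, 0, 0, 0, 255], [0, 0, 0, 0, 0, 0, 255], [0, 0, 0, 0, 0, 0, 255], [0, 0, 0, 0, 0, 0, 255], [0, 0, 0, 0, 0, 0, 255], [0, 0, 0, 0, 0, 0, 255]],
  ],
)

```text
clock: 5.25
tcp_pos: [0.4679, -0.1687, 0.1612]
orientation: [0.002, 0.707, 0.707, 0.0]
wrist_force: [-0.7, -0.7, 6.5]
finger_gap: 0.0206
grip_force: 39.3
```

Emit:
jog_arm(
  increments=[
    [[0, 0, -0.08, 0, 0, 0, 255], [0, 0, -0.11, 0, 0, 0, 255], [0, 0, -0.11, 0, 0, 0, 255], [0, 0, -0.11, 0, 0, 0, 255], [0, 0, -0.11, 0, 0, 0, 255], [-0.1, 0.027, 0, 0, 0, 0, 255], [-0.12, 0.032, 0, 0, 0, 0, 255], [-0.12, 0.032, 0, 0, 0, 0, 255], [-0.12, 0.032, 0, 0, 0, 0, 255], [-0.12, 0.032, 0, 0, 0, 0, 255], [-0.12, 0.032, 0, 0, 0, 0, 255], [-0.12, 0.03, 0, 0, 0, 0, 255], [0, 0, 0, 0, 0, 0, 255]],
  ],
)

```text
clock: 6.55
tcp_pos: [0.5212, -0.3766, 0.2874]
orientation: [-0.0, 0.708, 0.706, -0.0]
wrist_force: [-0.7, -0.7, -1.4]
finger_gap: 0.0204
grip_force: 39.5
```

```bash
python3 - <<'E'
from h import *
S,T=shot('scene'),shot('top'); p=env.get_state()['tcp_pos']; print(p)
im=S['pixels'][:,:,::-1].copy()
for z in(.105,):
  pass
print('tip proj',proj(S,p-[0,0,.146]),'handle low',proj(S,p-[0,0,.026]),'stem/bristle',proj(S,p-[0,0,.059]),'cup rim ctr',proj(S,[.522,-.374,.105]))
cv2.imwrite('pics/s2.png',np.hstack([cv2.resize(im[220:340,150:270],(400,400),interpolation=2),cv2.resize(T['pixels'][160:260,350:450,::-1],(400,400),interpolation=2)]))
E
```

```text
[ 0.52079726 -0.3733359   0.28859733]
tip proj [209.82913908 280.83483909] handle low [205.94959347 248.83637378] stem/bristle [207.06238182 258.01464434] cup rim ctr [211.18852661 290.45325743]
```

View pics/s2.png

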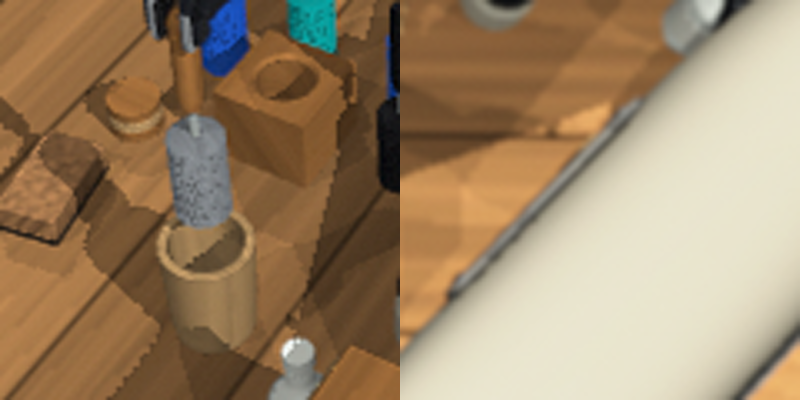

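The brush hangs straight over the cup: its tip is at scene (211,281) against a predicted (210,281). The cup rim centre looks to be at (212,292.5), about 2 px lower than I assumed, so I'll refine the cup position.

```bash
python3 - <<'E'
from h import *
from scipy.optimize import minimize
S,T=shot('scene'),shot('top')
# edge-score: gradient magnitude along predicted outlines (rim outer, rim inner, foot)
out=[]
for c,fn,rings in((S,'scene0.png',((.105,.040),(.105,.032))),(T,'top0.png',((.105,.040),(.105,.032)))):
    g=cv2.GaussianBlur(cv2.imread('pics/'+fn),(0,0),.8).astype(np.float32)
    m=np.sqrt((cv2.Sobel(g,-1,1,0)**2+cv2.Sobel(g,-1,0,1)**2).sum(2))
    t=np.linspace(0,2*np.pi,120)
    def sc(x,y):
        s=0
        for z,r in rings:
            p=np.float32([proj(c,[x+r*np.cos(a),y+r*np.sin(a),z]) for a in t])
            s+=cv2.remap(m,p[:,0].copy(),p[:,1].copy(),cv2.INTER_LINEAR).mean()
        return s
    G=np.array([[x,y,sc(x,y)] for x in np.arange(.508,.54,.002) for y in np.arange(-.392,-.360,.002)])
    out.append(G); k=G[:,2].argsort()[::-1]; print(fn,np.round(G[k[:4]],3).tolist())
G=out[0][:,2]/out[0][:,2].max()+out[1][:,2]/out[1][:,2].max(); k=G.argsort()[::-1]; print(out[0][k[:4],:2])
b=out[0][k[0],:2]; ims=[]
for c,fn,u,v in((S,'scene0.png',180,270),(T,'top0.png',370,170)):
    im=cv2.resize(cv2.imread('pics/'+fn)[v:v+70,u:u+70],(560,560),interpolation=2)[:,80:480]
    for z,r in((.105,.040),(.105,.032),(.0,.034)):
        p=np.array([(proj(c,[b[0]+r*np.cos(a),b[1]+r*np.sin(a),z])-[u,v]+.5)*8-[80,0] for a in np.linspace(0,6.28,100)]).astype(np.int32); cv2.polylines(im,[p],True,(0,0,255),1)
    ims.append(im)
cv2.imwrite('pics/cup.png',np.hstack(ims))
E
```

```text
scene0.png [[0.526, -0.38, 351.479], [0.526, -0.378, 339.827], [0.524, -0.378, 337.076], [0.524, -0.38, 320.526]]
top0.png [[0.522, -0.378, 794.951], [0.524, -0.378, 734.753], [0.522, -0.38, 727.603], [0.522, -0.376, 724.656]]
[[ 0.524 -0.378]
 [ 0.522 -0.378]
 [ 0.522 -0.376]
 [ 0.524 -0.38 ]]
```

View pics/cup.png

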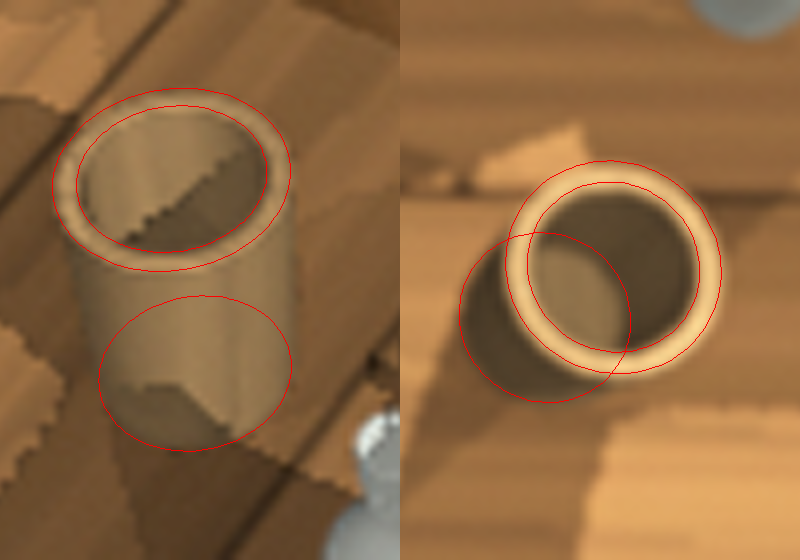

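The red outlines fit the rim in both views, so the cup is at (0.523,-0.378). I'll correct by about 5 mm and go down.

Emit:
jog_arm(
  increments=[
    [[-0.02, 0.01, 0, 0, 0, 0, 255], [0, 0, 0, 0, 0, 0, 255], [0, 0, 0.08, 0, 0, 0, 255], [0, 0, 0.08, 0, 0, 0, 255], [0, 0, 0.08, 0, 0, 0, 255], [0, 0, 0.08, 0, 0, 0, 255], [0, 0, 0.08, 0, 0, 0, 255]],
  ],
)

```text
clock: 7.45
tcp_pos: [0.5236, -0.3775, 0.1892]
orientation: [0.0, 0.707, 0.707, -0.0]
wrist_force: [1.1, 0.6, -1.1]
finger_gap: 0.0205
grip_force: 39.6
```

Emit:
jog_arm(
  increments=[
    [[0, 0, 0.05, 0, 0, 0, 255], [0, 0, 0.038, 0, 0, 0, 255], [0, 0, 0, 0, 0, 0, 255], [0, 0, 0, 0, 0, 0, 255]],
  ],
)

```text
clock: 7.85
tcp_pos: [0.5238, -0.3782, 0.1682]
orientation: [0.0, 0.707, 0.707, -0.0]
wrist_force: [-0.1, 0.5, -1.0]
finger_gap: 0.0203
grip_force: 39.5
```

Emit:
jog_arm(
  increments=[
    [[0, 0, 0.016, 0, 0, 0, 255], [0, 0, 0, 0, 0, 0, 255], [0, 0, -0.08, 0, 0, 0, 255], [0, 0, -0.1, 0, 0, 0, 255], [0, 0, -0.08, 0, 0, 0, 255], [0, 0, 0, 0, 0, 0, 255], [0, 0, 0, 0, 0, 0, 255], [0, 0, 0.08, 0, 0, 0, 255], [0, 0, 0.1, 0, 0, 0, 255], [0, 0, 0.08, 0, 0, 0, 255], [0, 0, 0, 0, 0, 0, 255], [0, 0, 0, 0, 0, 0, 255]],
  ],
)

```text
clock: 9.05
tcp_pos: [0.5227, -0.3774, 0.1618]
orientation: [-0.001, 0.707, 0.707, -0.0]
wrist_force: [-0.2, -0.0, -1.4]
finger_gap: 0.0203
grip_force: 43.6
```

Emit:
jog_arm(
  increments=[
    [[0, 0, -0.08, 0, 0, 0, 255], [0, 0, -0.1, 0, 0, 0, 255], [0, 0, -0.1, 0, 0, 0, 255], [0, 0, -0.1, 0, 0, 0, 255], [0, 0, -0.1, 0, 0, 0, 255], [0, 0, -0.05, 0, 0, 0, 255], [0, 0, 0, 0, 0, 0, 255]],
  ],
)

```text
clock: 9.75
tcp_pos: [0.5243, -0.3786, 0.2984]
orientation: [0.002, 0.707, 0.707, 0.0]
wrist_force: [0.8, -1.0, -1.7]
finger_gap: 0.0205
grip_force: 43.7
```

```bash
python3 - <<'E'
from h import *
S,T=shot('scene'),shot('top'); print(env.get_state()['tcp_pos'])
for n,fn,c in(('s','scene0.png',S),('now',None,S),('top','top0.png',T)):
    im=cv2.imread('pics/'+fn) if fn else c['pixels'][:,:,::-1]
    g=cv2.GaussianBlur(im,(0,0),.8).astype(np.float32)
    m=np.sqrt((cv2.Sobel(g,-1,1,0)**2+cv2.Sobel(g,-1,0,1)**2).sum(2)); t=np.linspace(0,2*np.pi,90)
    def ln(x,y,yaw):
        q=[np.array([x,y,.08])+R.from_euler('z',yaw).apply([a*.0475,b*.0475,0]) for a,b in((1,1),(1,-1),(-1,-1),(-1,1))]
        return np.concatenate([np.linspace(q[i],q[(i+1)%4],30) for i in range(4)])
    def sc(x,y,yaw):
        P=ln(x,y,yaw)
        if n=='now': P=np.concatenate([P,[[x+.031*np.cos(a),y+.031*np.sin(a),.08] for a in t]])
        p=np.float32([proj(c,q) for q in P]); return cv2.remap(m,p[:,0].copy(),p[:,1].copy(),1).mean()
    G=np.array([[x,y,w,sc(x,y,w)] for x in np.arange(.45,.48,.002) for y in np.arange(-.182,-.155,.002) for w in np.arange(-.3,.31,.1)])
    k=G[:,3].argsort()[::-1]; print(n,np.round(G[k[:4]],3).tolist())
print(spotter.landmark_of('stand_in','scene')[:1])
st=spotter.landmark_of('stand_in','scene')
if st: print(onz(S,st[0]['uv'],.01))
E
```

```text
[ 0.52357615 -0.37798175  0.29548329]
s [[0.466, -0.164, 0.0, 177.637], [0.464, -0.164, 0.0, 175.474], [0.466, -0.166, 0.0, 171.151], [0.466, -0.162, 0.0, 171.132]]
now [[0.466, -0.164, 0.0, 166.351], [0.464, -0.164, 0.0, 163.63], [0.466, -0.166, 0.0, 162.285], [0.466, -0.162, 0.0, 161.252]]
top [[0.464, -0.166, 0.0, 193.198], [0.464, -0.164, 0.0, 189.715], [0.462, -0.166, 0.0, 189.699], [0.462, -0.164, 0.0, 185.884]]
[{'uv': [234.5, 256.2], 'conf': 0.92}]
[ 0.45612534 -0.1578557   0.01      ]
```

Emit:
jog_arm(
  increments=[
    [[0.1, -0.027, 0, 0, 0, 0, 255], [0.13, -0.0354, 0, 0, 0, 0, 255], [0.13, -0.0354, 0, 0, 0, 0, 255], [0.13, -0.0354, 0, 0, 0, 0, 255], [0.13, -0.0354, 0, 0, 0, 0, 255], [0.13, -0.0354, 0, 0, 0, 0, 255], [0.1, -0.027, 0, 0, 0, 0, 255], [0, 0, 0, 0, 0, 0, 255], [0, 0, 0, 0, 0, 0, 255]],
  ],
)

```text
clock: 10.85
tcp_pos: [0.4655, -0.165, 0.2955]
orientation: [-0.0, 0.707, 0.708, -0.0]
wrist_force: [0.7, 0.5, -0.7]
finger_gap: 0.0205
grip_force: 43.7
```

```bash
python3 - <<'E'
from h import *
S=shot('scene'); p=env.get_state()['tcp_pos']; print(p)
im=cv2.resize(S['pixels'][180:280,180:280,::-1],(600,600),interpolation=2)
def dr(x,y,z,r,col):
    q=np.array([(proj(S,[x+r*np.cos(a),y+r*np.sin(a),z])-[180,180]+.5)*6 for a in np.linspace(0,6.28,80)]).astype(np.int32); cv2.polylines(im,[q],True,col,1)
dr(.465,-.165,.08,.031,(0,0,255)); dr(p[0],p[1],p[2]-.150,.0235,(0,255,0)); dr(p[0],p[1],p[2]-.063,.0235,(0,255,0))
cv2.imwrite('pics/s3.png',im)
E
```

```text
[ 0.46576732 -0.16568429  0.29540546]
```

View pics/s3.png

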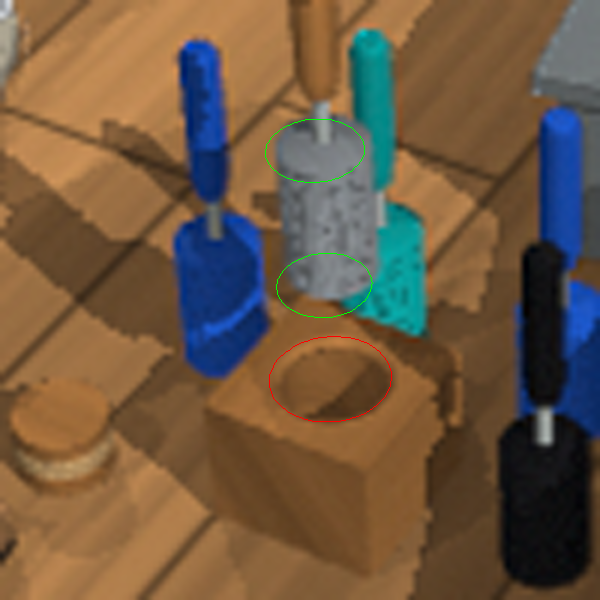

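The tip sits about 2 to 4 mm toward +y of the hole axis: the bristle bottom is centred near crop x 332, against 328 for the hole axis. I'll nudge it and lower carefully.

Emit:
jog_arm(
  increments=[
    [[-0.014, 0, 0, 0, 0, 0, 255], [0, 0, 0.08, 0, 0, 0, 255], [0, 0, 0.08, 0, 0, 0, 255], [0, 0, 0.08, 0, 0, 0, 255], [0, 0, 0.06, 0, 0, 0, 255], [0, 0, 0.06, 0, 0, 0, 255], [0, 0, 0.02, 0, 0, 0, 255], [0, 0, 0, 0, 0, 0, 255]],
  ],
)

```text
clock: 11.7
tcp_pos: [0.4654, -0.1696, 0.2]
orientation: [-0.001, 0.708, 0.707, -0.0]
wrist_force: [0.4, -0.4, -0.3]
finger_gap: 0.0204
grip_force: 43.6
```

Emit:
jog_arm(
  increments=[
    [[0, 0, 0.05, 0, 0, 0, 255], [0, 0, 0.05, 0, 0, 0, 255], [0, 0, 0.05, 0, 0, 0, 255], [0, 0, 0, 0, 0, 0, 255], [0, 0, 0, 0, 0, 0, 255]],
  ],
)

```text
clock: 12.2
tcp_pos: [0.4655, -0.1688, 0.163]
orientation: [-0.0, 0.707, 0.707, -0.0]
wrist_force: [-0.5, -0.2, 0.4]
finger_gap: 0.0204
grip_force: 43.6
```

Emit:
jog_arm(
  increments=[
    [[0, 0, 0, 0, 0, 0, 0], [0, 0, 0, 0, 0, 0, 0], [0, 0, 0, 0, 0, 0, 0], [0, 0, 0, 0, 0, 0, 0], [0, 0, 0, 0, 0, 0, 0], [0, 0, 0, 0, 0, 0, 0], [0, 0, -0.06, 0, 0, 0, 0], [0, 0, -0.12, 0, 0, 0, 0], [0, 0, -0.12, 0, 0, 0, 0], [0, 0, -0.12, 0, 0, 0, 0], [0, 0, -0.12, 0, 0, 0, 0], [0, 0, -0.1, 0, 0, 0, 0], [0, 0, 0, 0, 0, 0, 0]],
  ],
)

```text
clock: 13.5
tcp_pos: [0.4671, -0.1697, 0.3271]
orientation: [0.003, 0.707, 0.707, 0.001]
wrist_force: [0.4, -0.2, -0.7]
finger_gap: 0.0857
grip_force: 0.0
```

```bash
python3 - <<'E'
from h import *
S=shot('scene'); print(env.get_state()['tcp_pos'],env.get_state()['finger_gap'])
a=S['pixels'][:,:,::-1]; b=cv2.imread('pics/scene0.png')
cv2.imwrite('pics/s4.png',np.hstack([cv2.resize(x[180:280,180:280],(400,400),interpolation=2) for x in(a,b)]))
E
```

```text
[ 0.46666885 -0.16948055  0.32506529] 0.08549011014572896
```

View pics/s4.png

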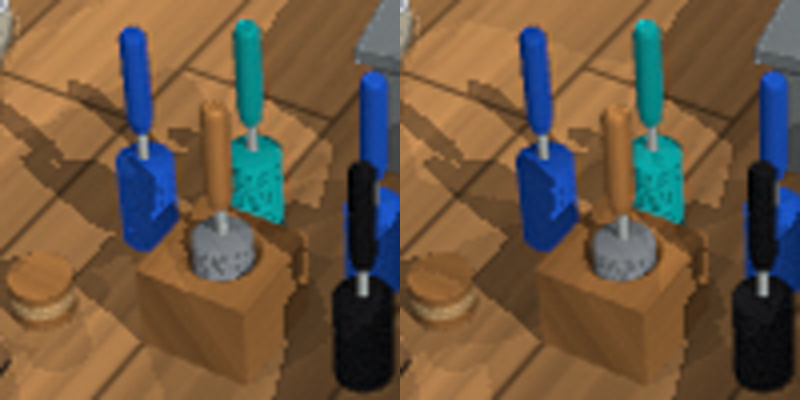

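The brush stands in its block almost as it did at the start, with the handle top about 1 px higher. Next is the lid: I'll refine the box fit using the bar ends and the lid's front corners.

```bash
cat > fit.py <<'E'
from h import *
from scipy.optimize import least_squares
S,T=shot('scene'),shot('top')
obs=[((-.215,.064,.049),T,[186.8,208.8]),((-.215,-.064,.049),T,[236.8,202.4]),((-.215,.064,.049),S,[304.8,150]),((-.215,-.064,.049),S,[293.3,172.8]),
((-.27,.14,.006),T,[164.8,233.2]),((-.27,-.14,.006),T,[265.2,219.2]),('it',S,[331.8,115]),('it',T,[140,178]),((0,.161,0),T,[154,143]),((0,.161,0),S,[368.5,158])]
def pt(k,p):
    f,_=boxpts(*p[:4]); return f([-.21*np.cos(p[3]),.161,.21*np.sin(p[3])]) if k=='it' else f(k)
r=least_squares(lambda p:np.concatenate([proj(c,pt(k,p))-uv for k,c,uv in obs]),[.71,.22,.1,.6],loss='soft_l1')
print(r.x,np.round(r.fun.reshape(-1,2),1).tolist()); print('handle',pt((-.215,0,.049),r.x))
E
python3 - <<'E'
from fit import *
ims=[]
for c,fn,u,v,k in((S,'scene0.png',265,95,3.2),(T,'top0.png',130,120,3)):
    im=cv2.resize(cv2.imread('pics/'+fn)[v:v+125,u:u+125 if c is S else u+133],None,fx=k,fy=k,interpolation=2)
    f=boxpts(*r.x)[0]
    P=lambda q:tuple(int(x) for x in (proj(c,q)-[u,v]+.5)*k)
    for a,b in (((-.215,.058,.049),(-.215,-.058,.049)),((-.27,.14,.006),(-.27,-.14,.006)),((0,.161,0),(-.21*np.cos(r.x[3]),.161,.21*np.sin(r.x[3]))),((0,-.14,0),(0,.14,0))):
        cv2.line(im,P(f(a)),P(f(b)),(0,0,255),1)
    ims.append(cv2.resize(im,(400,400)))
cv2.imwrite('pics/box.png',np.hstack(ims))
E
```

```text
[0.71088428 0.21652411 0.14167291 0.81071249] [[1.8, -1.5], [-2.3, -1.0], [-2.1, -0.5], [-2.7, -2.7], [1.3, -0.8], [-0.9, 0.5], [0.4, -1.6], [2.1, 0.4], [-3.4, -0.0], [0.1, 0.6]]
handle [0.49803833 0.18616623 0.183     ]
```

View pics/box.png

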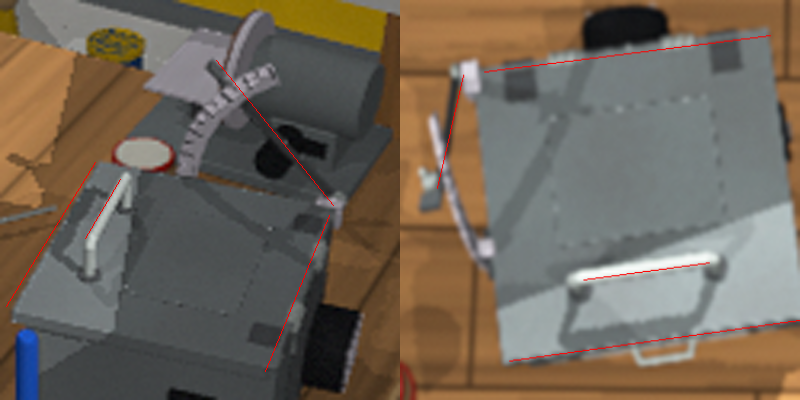

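The fit lines lie on the bar, the lid's front edge and the index arm in both views, within about 1 px. The handle is at about (0.498,0.186,0.183) and the index is roughly 0.78. I'll move there.

Emit:
jog_arm(
  increments=[
    [[0.1, 0.009, 0, 0, 0, 0, 0], [0.147, 0.0129, 0, 0, 0, 0, 0], [0.147, 0.0129, 0, 0, 0, 0, 0], [0.147, 0.0129, 0, 0, 0, 0, 0], [0.147, 0.0129, 0, 0, 0, 0, 0], [0.147, 0.0129, 0, 0, 0, 0, 0], [0.147, 0.0129, 0, 0, 0, 0, 0], [0.147, 0.0129, 0, 0, 0, 0, 0], [0.147, 0.0129, 0, 0, 0, 0, 0], [0.147, 0.0129, 0, 0, 0, 0, 0], [0, 0, 0, 0, 0, -0.0414, 0], [0, 0, 0.1, 0, 0, 0, 0], [0, 0, 0.1, 0, 0, 0, 0], [0, 0, 0.1, 0, 0, 0, 0], [0, 0, 0, 0, 0, 0, 0], [0, 0, 0, 0, 0, 0, 0]],
  ],
  force=60,
)

```text
clock: 15.25
tcp_pos: [0.4962, 0.1866, 0.2477]
orientation: [-0.001, 0.66, 0.752, -0.001]
wrist_force: [-0.8, -0.5, 0.4]
finger_gap: 0.0854
grip_force: 0.0
```

```bash
python3 - <<'E'
from h import *
S,T=shot('scene'),shot('top'); s=env.get_state(); print(s['tcp_pos'],s['joint_pos'])
for n,c in(('scene',S),('top',T)):
    print(n,[(x['uv'],x['conf']) for x in spotter.landmark_of('lid_handle',n)[:1]], 'pred',proj(c,[.498,.186,.183]), proj(c,s['tcp_pos']))
E
```

```text
[0.49756613 0.1867986  0.24944973] [ 2.08105299e-01  2.17151093e-01  5.41910291e-02  1.40654187e+00
 -9.50045083e-05  1.64896599e+00]
scene [([296.3, 160.2], 0.77)] pred [296.77113503 159.58325537] [297.34245501 142.72548231]
top [([209.8, 207.4], 0.79)] pred [211.64723174 204.36831698] [208.47538854 199.84106786]
```

Emit:
jog_arm(
  increments=[
    [[0, 0, 0.1, 0, 0, 0, 0], [0, 0, 0.1, 0, 0, 0, 0], [0, 0, 0.1, 0, 0, 0, 0], [0, 0, 0.04, 0, 0, 0, 0], [0, 0, 0, 0, 0, 0, 0], [0, 0, 0, 0, 0, 0, 255], [0, 0, 0, 0, 0, 0, 255], [0, 0, 0, 0, 0, 0, 255], [0, 0, 0, 0, 0, 0, 255], [0, 0, 0, 0, 0, 0, 255], [0, 0, 0, 0, 0, 0, 255], [0, 0, 0, 0, 0, 0, 255], [0, 0, 0, 0, 0, 0, 255]],
  ],
)

```text
clock: 16.75
tcp_pos: [0.497, 0.1867, 0.1634]
orientation: [0.0, 0.66, 0.752, -0.0]
wrist_force: [-0.4, 0.4, -0.6]
finger_gap: -0.0004
grip_force: 0.0
```

```bash
python3 - <<'E'
from h import *
S,T=shot('scene'),shot('top'); s=env.get_state(); print(s['tcp_pos'])
for n,c in(('scene',S),('top',T)):
    print(n,[(x['uv'],x['conf']) for x in spotter.landmark_of('lid_handle',n)[:1]], proj(c,s['tcp_pos']))
cv2.imwrite('pics/s5.png',np.hstack([cv2.resize(S['pixels'][90:190,250:350,::-1],(400,400),interpolation=2),cv2.resize(T['pixels'][140:240,160:260,::-1],(400,400),interpolation=2)]))
E
```

```text
[0.49701756 0.18674161 0.16336998]
scene [([297.7, 158.5], 0.9)] [296.44362578 164.16590806]
top [([211.5, 206.9], 0.76)] [212.16876884 206.01123597]
```

View pics/s5.png

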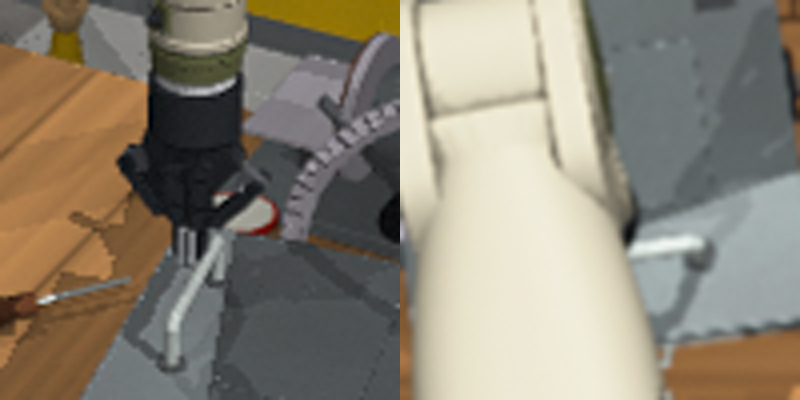

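The picture shows the closed fingers ending at about scene (297,155), just above the bar. The fingertips sit roughly 30 mm higher than the reported TCP suggests, so they closed over the bar. I'll open and go lower, watching the force.

Emit:
jog_arm(
  increments=[
    [[0, 0, 0, 0, 0, 0, 0], [0, 0, 0, 0, 0, 0, 0], [0, 0, 0, 0, 0, 0, 0], [0, 0, 0, 0, 0, 0, 0], [0, 0, 0, 0, 0, 0, 0], [0, 0, 0, 0, 0, 0, 0], [0, 0, 0.03, 0, 0, 0, 0], [0, 0, 0.03, 0, 0, 0, 0], [0, 0, 0.02, 0, 0, 0, 0], [0, 0, 0, 0, 0, 0, 0]],
  ],
)

```text
clock: 17.95
tcp_pos: [0.4961, 0.1865, 0.1421]
orientation: [-0.001, 0.66, 0.752, -0.001]
wrist_force: [-1.1, 0.4, -0.1]
finger_gap: 0.0855
grip_force: 0.0
```

Emit:
jog_arm(
  increments=[
    [[0, 0, 0.02, 0, 0, 0, 0], [0, 0, 0, 0, 0, 0, 0], [0, 0, 0, 0, 0, 0, 255], [0, 0, 0, 0, 0, 0, 255], [0, 0, 0, 0, 0, 0, 255], [0, 0, 0, 0, 0, 0, 255], [0, 0, 0, 0, 0, 0, 255], [0, 0, 0, 0, 0, 0, 255], [0, 0, 0, 0, 0, 0, 255]],
  ],
)

```text
clock: 18.85
tcp_pos: [0.5029, 0.1875, 0.1395]
orientation: [0.003, 0.66, 0.752, 0.004]
wrist_force: [13.0, 2.3, -5.8]
finger_gap: 0.0093
grip_force: 58.4
```

The bar is gripped, about 8 mm farther in +x than estimated. I'll ease the tool onto it and lift along the arc.

Emit:
jog_arm(
  increments=[
    [[0, 0.03, 0, 0, 0, 0, 255], [0, 0, 0, 0, 0, 0, 255], [0, 0.0081, -0.0325, 0, 0, 0, 255], [0, 0.0093, -0.0322, 0, 0, 0, 255], [0, 0.0105, -0.0318, 0, 0, 0, 255], [0, 0.0117, -0.0314, 0, 0, 0, 255], [0, 0, 0, 0, 0, 0, 255], [0, 0, 0, 0, 0, 0, 255]],
  ],
  force=80,
)

```text
clock: 19.65
tcp_pos: [0.511, 0.1888, 0.1695]
orientation: [-0.002, 0.659, 0.752, -0.003]
wrist_force: [-9.2, 0.7, -5.2]
finger_gap: 0.0083
grip_force: 78.9
```

Emit:
jog_arm(
  increments=[
    [[0, -0.002, -0.0309, 0, 0, 0, 255], [0, 0.0131, -0.0304, 0, 0, 0, 255], [0, 0.0152, -0.0299, 0, 0, 0, 255], [0, 0.0163, -0.0293, 0, 0, 0, 255], [0, 0.0174, -0.0286, 0, 0, 0, 255], [0, 0.0185, -0.028, 0, 0, 0, 255], [0, 0, 0, 0, 0, 0, 255], [0, 0, 0, 0, 0, 0, 255]],
  ],
)

```text
clock: 20.45
tcp_pos: [0.5339, 0.1925, 0.2155]
orientation: [-0.0, 0.659, 0.752, 0.001]
wrist_force: [-1.6, 5.8, -9.1]
finger_gap: 0.0082
grip_force: 78.7
```

```bash
python3 - <<'E'
from h import *
T=shot('top');S=shot('scene');s=env.get_state();print(s['tcp_pos'],s['wrist_force'],s['ft_torque'])
print([(x['uv'],round(x['conf'],2)) for x in spotter.landmark_of('lid_handle','scene')[:1]])
for th in(.2,.3,.38,.45):
    f,l=boxpts(.711,.2165,.135,.78,th); print(th,proj(S,l([-.215,0,.049])))
E
```

```text
[0.53385551 0.19248473 0.21547574] [-1.62187315  3.92127525 -8.33128149] [1.13006424 0.16629994 0.34411107]
[([309.1, 142.2], 0.85)]
0.2 [301.35802613 149.80124451]
0.3 [304.48666941 145.40637769]
0.38 [307.42585057 142.11951076]
0.45 [310.30628992 139.43343826]
```

Emit:
jog_arm(
  increments=[
    [[0, 0.0196, -0.0272, 0, 0, 0, 255], [0, 0.0206, -0.0264, 0, 0, 0, 255], [0, 0.0216, -0.0256, 0, 0, 0, 255], [0, 0.0225, -0.0248, 0, 0, 0, 255], [0, 0.0234, -0.024, 0, 0, 0, 255], [0, 0.0244, -0.023, 0, 0, 0, 255], [0, 0.0252, -0.0221, 0, 0, 0, 255], [0, 0.026, -0.0211, 0, 0, 0, 255], [0, 0.0268, -0.0201, 0, 0, 0, 255], [0, 0.0276, -0.0191, 0, 0, 0, 255], [0, 0, 0, 0, 0, 0, 255], [0, 0, 0, 0, 0, 0, 255], [0, 0, 0, 0, 0, 0, 255]],
  ],
)

```text
clock: 21.9
tcp_pos: [0.5892, 0.2012, 0.2752]
orientation: [-0.003, 0.659, 0.752, -0.0]
wrist_force: [-15.9, 25.4, -1.4]
finger_gap: 0.0076
grip_force: 79.6
```

```bash
python3 - <<'E'
from h import *
S,T=shot('scene','s6.png'),shot('top','t6.png');s=env.get_state();print(s['tcp_pos'],s['wrist_force'],s['finger_gap'])
for n,c in(('scene',S),('top',T)):
  for t in('lid_handle','index_tip','lid_hinge'): print(n,t,[(x['uv'],round(x['conf'],2)) for x in spotter.landmark_of(t,n)[:2]])
  f,l=boxpts(.711,.2165,.135,.78,.76); print('pred',proj(c,l([-.215,0,.049])),[proj(c,f([-.21*np.cos(a),.161,.21*np.sin(a)])).round(1).tolist() for a in(.6,.7,.78)],proj(c,f([0,0,0])))
# dark arm profile in scene0: score mean brightness along arm line for candidate angles
for fn in('scene0.png','s6.png'):
    g=cv2.GaussianBlur(cv2.imread('pics/'+fn,0),(0,0),.7).astype(np.float32)
    for x,y,w in((.711,.2165,.135),(.709,.2165,.125),(.713,.214,.142)):
        f,_=boxpts(x,y,w,0); res=[]
        for a in np.arange(.45,.9,.02):
            p=np.float32([proj(S,f([-r*np.cos(a),.161,r*np.sin(a)])) for r in np.linspace(.04,.2,60)])
            res.append((round(float(np.mean(cv2.remap(g,p[:,0].copy(),p[:,1].copy(),1))),0),round(a,2)))
        print(fn,x,sorted(res)[:4])
E
```

```text
[0.58912663 0.20112322 0.2751119 ] [-16.39211991  25.36198321  -1.32006832] 0.007451724937641499
scene lid_handle []
scene index_tip []
scene lid_hinge [([362.7, 182.5], 0.75)]
pred [326.22521395 130.11900545] [[323.9, 120.3], [327.8, 116.8], [331.2, 114.2]] [358.08010627 184.84692147]
top lid_handle [([197.7, 162.6], 0.62)]
top index_tip [([141.3, 183.6], 0.7)]
top lid_hinge [([202.2, 139.7], 0.63)]
pred [201.23893835 158.99905794] [[145.7, 191.5], [143.8, 185.4], [142.3, 180.1]] [205.46815682 136.25205844]
scene0.png 0.711 [(57.0, np.float64(0.49)), (58.0, np.float64(0.45)), (58.0, np.float64(0.47)), (58.0, np.float64(0.51))]
scene0.png 0.709 [(57.0, np.float64(0.47)), (57.0, np.float64(0.49)), (58.0, np.float64(0.45)), (60.0, np.float64(0.51))]
scene0.png 0.713 [(57.0, np.float64(0.49)), (57.0, np.float64(0.51)), (59.0, np.float64(0.45)), (59.0, np.float64(0.47))]
s6.png 0.711 [(54.0, np.float64(0.87)), (55.0, np.float64(0.77)), (55.0, np.float64(0.79)), (55.0, np.float64(0.89))]
s6.png 0.709 [(54.0, np.float64(0.87)), (55.0, np.float64(0.77)), (56.0, np.float64(0.79)), (56.0, np.float64(0.85))]
s6.png 0.713 [(54.0, np.float64(0.89)), (55.0, np.float64(0.87)), (56.0, np.float64(0.79)), (57.0, np.float64(0.81))]
```

```bash
cat > ef.py <<'E'
from h import *
from scipy.optimize import differential_evolution as DE
S,T=shot('scene'),shot('top')
def gm(fn):
    g=cv2.GaussianBlur(cv2.imread('pics/'+fn),(0,0),1.0).astype(np.float32)
    return [cv2.Sobel(g,-1,1,0).mean(2)/8,cv2.Sobel(g,-1,0,1).mean(2)/8]
def seg(c,G,a,b,n=50):
    p=np.float32([proj(c,q) for q in np.linspace(a,b,n)]); d=p[-1]-p[0]; nn=np.array([-d[1],d[0]])/np.linalg.norm(d)
    gx,gy=[cv2.remap(g,p[:,0].copy(),p[:,1].copy(),1).ravel() for g in G]
    return np.minimum(np.abs(gx*nn[0]+gy*nn[1]),25).mean()   # clipped edge strength across the line
LID=[((-.27,.135,.006),(-.27,-.135,.006)),((-.26,-.14,.006),(-.02,-.14,.006)),((-.26,.14,.006),(-.02,.14,.006))]
def lid(c,G,x,y,w,th):
    _,l=boxpts(x,y,w,0,th); return sum(seg(c,G,l(a),l(b)) for a,b in LID)
def arm(c,G,x,y,w,a):
    f,_=boxpts(x,y,w,0); u=np.array([-np.cos(a),0,np.sin(a)]); v=np.array([np.sin(a),0,np.cos(a)]); o=np.array([0,.161,0])
    return sum(seg(c,G,f(o+.05*u+k*v),f(o+.205*u+k*v)) for k in(.005,-.005))
E
python3 - <<'E'
from ef import *
s0,t0,s6,t6=[gm(f) for f in('scene0.png','top0.png','s6.png','t6.png')]
r=DE(lambda p:-lid(S,s0,*p,0)-lid(T,t0,*p,0),[(.69,.73),(.2,.235),(.09,.17)],seed=1,maxiter=40,popsize=12); b=r.x
print('box',b,r.fun)
A=np.arange(.42,.801,.02)
print('idx scene0',[round(float(arm(S,s0,*b,a)),1) for a in A]); print('idx top0',[round(float(arm(T,t0,*b,a)),1) for a in A]); 
H=np.arange(.62,.9,.02)
print('lid s6',[(round(h,2),round(float(lid(S,s6,*b,h)),1)) for h in H]); print('lid t6',[round(float(lid(T,t6,*b,h)),1) for h in H])
f,l=boxpts(*b,0); print('handle closed',f([-.215,0,.049]))
c=cams.read_camera('top')
for t in('lid','index_tip'):
    for x in spotter.cut_out(t,'top')[:1]: v,u=np.where(x['region']); print(t,x['conf'],u.min(),u.max(),v.min(),v.max(),len(u))
E
```

```text
box [0.71249044 0.22034269 0.15898012] -46.05290985107422
idx scene0 [4.2, 4.0, 5.3, 6.7, 8.3, 9.0, 8.6, 8.3, 7.2, 5.3, 5.6, 6.7, 7.0, 9.7, 11.3, 9.3, 9.9, 12.4, 10.0, 9.0]
idx top0 [10.9, 11.6, 12.0, 12.9, 13.3, 13.2, 13.9, 14.4, 14.8, 16.1, 17.2, 18.4, 19.6, 20.4, 21.5, 21.7, 20.4, 19.5, 19.7, 20.0]
lid s6 [(np.float64(0.62), 11.0), (np.float64(0.64), 11.1), (np.float64(0.66), 12.1), (np.float64(0.68), 14.1), (np.float64(0.7), 17.8), (np.float64(0.72), 20.3), (np.float64(0.74), 19.7), (np.float64(0.76), 15.3), (np.float64(0.78), 10.6), (np.float64(0.8), 8.8), (np.float64(0.82), 7.9), (np.float64(0.84), 8.1), (np.float64(0.86), 7.9), (np.float64(0.88), 7.3), (np.float64(0.9), 6.8)]
lid t6 [21.7, 21.5, 21.8, 21.7, 23.3, 25.7, 22.0, 20.9, 21.7, 22.5, 23.7, 23.8, 22.3, 21.6, 20.3]
handle closed [0.50020176 0.18630577 0.183     ]
lid 0.76 146 259 129 196 2512
index_tip 0.7 136 147 148 186 171
```

Edge fits in both views put the lid at about 0.725 and the box yaw at about 0.159, which explains the side force. I'll refine the index angle once more.

```bash
python3 - <<'E'
from ef import *
s0,t0=gm('scene0.png'),gm('top0.png'); b=[.7125,.2203,.159]
def arm2(p):
    a,dx,dy,dz,_=p; x,y,w=b
    f0,_=boxpts(x+dx,y+dy,w,0); f=lambda q:f0(q)+[0,0,dz]
    u=np.array([-np.cos(a),0,np.sin(a)]); v=np.array([np.sin(a),0,np.cos(a)]); o=np.array([0,.161,0])
    s=0
    for c,G in((S,s0),(T,t0)):
        s+=sum(seg(c,G,f(o+.04*u+k*v),f(o+.205*u+k*v)) for k in(.005,-.005))
    return -s
for lo in((.42,.6),(.6,.72),(.70,.79)):
    r=DE(arm2,[lo]+[(-.005,.005)]*3+[(0,1)],seed=2,maxiter=40,popsize=10); print(r.x.round(4)[:4],r.fun)
f,_=boxpts(*b,0)
for a in(.68,.7,.72,.74,.76,.78): print(a,[proj(c,f([-.21*np.cos(a),.161,.21*np.sin(a)])).round(1).tolist() for c in(S,T)])
for fn,c,ww in(('scene0.png',S,(326,110,336,120)),):
    g=cv2.imread('pics/'+fn,0); print(g[108:124,322:346])
E
```

```text
[0.519  0.005  0.003  0.0041] -26.056492
[7.198e-01 1.000e-04 5.000e-03 4.900e-03] -36.003875732421875
[0.7787 0.0047 0.005  0.0049] -38.35627
0.68 [[326.4, 117.4], [144.4, 187.3]]
0.7 [[327.2, 116.7], [144.0, 186.1]]
0.72 [[328.1, 116.1], [143.6, 184.8]]
0.74 [[328.9, 115.4], [143.1, 183.5]]
0.76 [[329.8, 114.8], [142.7, 182.1]]
0.78 [[330.7, 114.1], [142.3, 180.8]]
[[132 140 139 142 142 138 120 118 118 117 115 114 117 118 110  86 128 148
  136  91  87  87  87  84]
 [145 139 140 141 141 140 140 139 138 135 116 118 119 121 104  82 148 143
  125  83  86  88  85  76]
 [138 141 141 141 140 139 138 138 139 138 138 139 141 132  87  90 145 134
   96  86  88  87  84  73]
 [141 139 140 139 139 139 138 138 136 137 137 138 141 131  74 123 143 133
   81  86  87  87  78  78]
 [140 139 139 139 138 138 137 138 136 136 138 140 142 127  82 142 139 123
   84  86  88  86  76  75]
 [139 139 137 138 138 138 138 137 129 111 138 144 139 101  81 138 132  95
   84  86  89  87  75  78]
 [138 138 139 138 138 138 139 127  82  80 103 143 132  72 118 136 128  80
   86  88  88  82  76  75]
 [137 138 137 138 138 1
[... 186 characters left out ...]
37 136 136 137 138 140 134  80  59  80  81  84 107 133 125  93  86
   88  93  98 119 108 102]
 [136 135 137 136 137 137 139 145 136  80  65  78  82 102 132 123  80  89
  102 129 159 160 142  95]
 [137 136 137 137 138 139 141 143 142 134  82  58  76 113 128 120  94 122
  135  98 154 150 120 120]
 [137 138 137 138 140 140 141 139 140 142 131  51  57  77  95 115 135 159
  145  76 101 157 154 143]
 [137 138 137 139 140 140 140 138 138 140 137  92  51  70  88  98 153 158
  155 142 109 168 141 113]
 [137 140 138 138 139 140 137 138 137 140 137 101  62 114 127 114  92 151
  153 145 104  81 118 117]
 [141 139 139 139 140 139 136 137 139 138 135 107 107 159 162 151 119 126
  149 141 115 116 119 116]]
```

Emit:
jog_arm(
  increments=[
    [[0.006, 0.003, -0.009, 0, 0, 0, 255], [0.006, 0.003, -0.009, 0, 0, 0, 255], [0, 0, 0, 0, 0, 0, 255], [0, 0, 0, 0, 0, 0, 255], [0, 0, 0, 0, 0, 0, 255]],
  ],
)

```text
clock: 23.15
tcp_pos: [0.5927, 0.2017, 0.2779]
orientation: [-0.0, 0.66, 0.751, -0.001]
wrist_force: [-9.2, 16.7, -7.6]
finger_gap: 0.0079
grip_force: 79.6
```

```bash
cat > chk.py <<'E'
from ef import *
S,T=shot('scene','s7.png'),shot('top','t7.png'); s7,t7=gm('s7.png'),gm('t7.png'); b=[.7125,.2203,.159]
H=np.arange(.66,.84,.01)
a=np.array([lid(S,s7,*b,h) for h in H]);c=np.array([lid(T,t7,*b,h) for h in H])
print(H[a.argmax()],H[c.argmax()],a.round(1),c.round(1))
s=env.get_state(); print(s['tcp_pos'],s['wrist_force'],s['finger_gap'],s['grip_force'],s['clock'],abs(s['qvel']).max())
print([(n,[(x['uv'],round(x['conf'],2)) for x in spotter.landmark_of(n,'top')[:1]]) for n in('index_tip','stand_in','brush_tip','cup_center')])
E
python3 chk.py
```

```text
0.7400000000000001 0.7400000000000001 [11.  11.4 12.  12.7 13.8 15.8 17.4 19.1 19.6 19.3 18.5 16.6 14.  11.8
 10.   9.2  8.5  8.3] [20.9 21.4 22.  21.7 21.  20.9 22.3 24.2 24.8 23.4 21.2 20.2 20.4 20.7
 21.1 21.3 21.4 21.9]
[0.59272133 0.20143066 0.27791124] [ -3.56114481 -16.3154436   -5.09391828] 0.007977317518450933 79.05850768089294 23.35 0.08804242612856963
[('index_tip', [([138.9, 184.6], 0.64)]), ('stand_in', [([332.6, 227.7], 0.91)]), ('brush_tip', [([298.2, 199.7], 0.75)]), ('cup_center', [([399.7, 209.3], 0.86)])]
```

Emit:
jog_arm(
  increments=[
    [[0, 0, 0, 0, 0, 0, 255], [0, 0, 0, 0, 0, 0, 255], [0, 0, 0, 0, 0, 0, 255], [0, 0, 0, 0, 0, 0, 255], [0, 0, 0, 0, 0, 0, 255], [0, 0, 0, 0, 0, 0, 255], [0, 0, 0, 0, 0, 0, 255], [0, 0, 0, 0, 0, 0, 255], [0, 0, 0, 0, 0, 0, 255], [0, 0, 0, 0, 0, 0, 255]],
  ],
)

```text
clock: 24.55
tcp_pos: [0.5926, 0.2017, 0.2779]
orientation: [-0.001, 0.66, 0.751, -0.001]
wrist_force: [-8.1, 16.9, -8.0]
finger_gap: 0.0079
grip_force: 79.6
```

```bash
python3 - <<'E'
from h import *
for i in range(8):
    shot('scene'); s=env.get_state(); print(s['tcp_pos'].round(4),s['wrist_force'].round(1),s['qvel'].round(3),round(s['finger_gap'],4))
E
```

```text
[0.5926 0.2017 0.2779] [-9.8 19.6 -8.2] [ 0.028  0.008  0.012  0.001 -0.214  0.032] 0.0079
[0.5927 0.2017 0.2779] [-8.8 16.6 -7.9] [ 0.024  0.006  0.01   0.004 -0.297  0.016] 0.0077
[0.5927 0.2016 0.2779] [-8.1 10.5 -6.1] [ 0.014  0.002  0.007  0.005 -0.22   0.014] 0.0077
[0.5927 0.2015 0.2779] [-5.6 -4.1 -5.5] [ 0.006 -0.     0.003  0.002 -0.13   0.013] 0.0078
[0.5927 0.2015 0.2779] [ -3.6 -12.9  -5.1] [-0.006 -0.001 -0.001  0.003 -0.102  0.012] 0.0077
[0.5927 0.2014 0.2779] [ -4.3 -16.1  -4.8] [-0.007 -0.004 -0.003  0.005 -0.092  0.012] 0.0075
[0.5927 0.2014 0.2779] [ -2.1 -20.4  -5.5] [-0.018 -0.007 -0.007  0.002  0.05  -0.031] 0.0081
[0.5927 0.2015 0.278 ] [ -1.8 -22.9  -5.9] [-0.028 -0.008 -0.013 -0.003  0.26  -0.023] 0.0077
```

Emit:
jog_arm(
  increments=[
    [[0, 0, 0, 0, 0, 0, 255], [0, 0, 0, 0, 0, 0, 255], [0, 0, 0, 0, 0, 0, 255], [0, 0, 0, 0, 0, 0, 255], [0, 0, 0, 0, 0, 0, 255], [0, 0, 0, 0, 0, 0, 255], [0, 0, 0, 0, 0, 0, 255], [0, 0, 0, 0, 0, 0, 255]],
  ],
  force=50,
)

```text
clock: 25.75
tcp_pos: [0.5927, 0.2015, 0.2779]
orientation: [-0.0, 0.66, 0.751, -0.001]
wrist_force: [-2.3, -22.6, -6.0]
finger_gap: 0.0078
grip_force: 78.9
```

```bash
python3 chk.py; python3 - <<'E'
from h import *
for i in range(12):
    shot('scene'); s=env.get_state(); print(s['tcp_pos'].round(5),s['wrist_force'].round(1),s['qvel'].round(3),round(s['finger_gap'],4))
E
```

```text
0.7400000000000001 0.7400000000000001 [11.  11.4 12.  12.7 13.9 15.9 17.7 19.4 19.7 19.2 18.3 16.4 13.8 11.6
  9.9  9.   8.4  8.2] [20.8 21.3 21.9 21.7 20.9 20.9 22.3 24.3 24.8 23.3 21.2 20.2 20.4 20.7
 21.1 21.3 21.4 21.9]
[0.59263631 0.20169416 0.27791405] [ -7.94511829  11.77101125 -10.13178447] 0.0076660072755064595 79.38363432884216 25.95 0.07535802013861875
[('index_tip', [([140.3, 185.9], 0.7)]), ('stand_in', [([334.3, 225.9], 0.74)]), ('brush_tip', [([332.1, 190.3], 0.79)]), ('cup_center', [([401.0, 209.6], 0.66)])]
[0.59268 0.20159 0.2779 ] [-8.5 13.4 -7.5] [ 0.02   0.005  0.009  0.007 -0.259  0.014] 0.0077
[0.59271 0.20154 0.27792] [-7.1  1.9 -5.4] [ 0.005  0.001  0.005  0.005 -0.164  0.014] 0.0077
[0.59269 0.20147 0.27793] [ -5.  -10.7  -4.7] [-0.003 -0.003 -0.     0.003 -0.106  0.014] 0.0077
[0.59272 0.20145 0.27793] [ -3.7 -16.9  -4.4] [-0.008 -0.005 -0.003  0.002 -0.09   0.014] 0.0076
[0.59271 0.20139 0.27791] [ -1.6 -20.9  -5. ] [-0.016 -0.008 -0.008  0.002  0.028 -0.025] 0.008
[0.59272 0.20143 0.27794] [ -2.1 -23.9  -5.8] [-0.028 -0.008 -0.01  -0.002  0.233 -0.024] 0.0074
[0.59268 0.20152 0.27792] [ -2.2 -19.3  -6.7] [-0.026 -0.007 -0.012 -0.006  0.275 -0.013] 0.0078
[0.59266 0.2016  0.27792] [ -3.3 -15.6  -8.7] [-0.017 -0.005 -0.009 -0.004  0.219 -0.012] 0.0085
[0.59266 0.20165 0.27793] [-5.1 -2.1 -9.5] [-0.005 -0.    -0.003 -0.004  0.129 -0.009] 0.0075
[0.59267 0.20168 0.27794] [-7.   7.1 -8.7] [-0.001  0.001  0.    -0.002  0.089 -0.011] 0.0075
[0.59263 0.2017  0.27793] [-7.3 12.2 -9.7] [ 0.005  0.001  0.001 -0.001  0.07  -0.01 ] 0.0077
[0.59266 0.20171 0.27789] [ -7.7  13.8 -10. ] [ 0.006  0.001  0.003 -0.002  0.073 -0.01 ] 0.0079
```

TCP x and z hold within 0.1 mm, so the lid is steady; the small sway is only along the bar. The lid at about 0.74 lies within my index estimate of 0.73 to 0.76. I'll hand in.

```bash
python3 -c "
from h import *
print(ticket.hand_in())"
```

```text
the job is handed in; nothing more can be done
None
```

I handed the job in, but `hand_in()` returned no verdict: two brush strokes to the cup's floor are done and the brush is back in its block, and the gripper holds the lid at about 0.74 rad against an index arm I measured at about 0.73–0.76 (clicked-tip fits read up to 0.81), with a small residual sway along the handle bar.

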